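# Hold a tea tin in the trigger clamp

## Task

The lid of the tea tin is stuck, so hold the tin for me in the clamp on the counter. Stand it upright between the clamp's jaws and let go of it, then pump the clamp's pair of upright levers, again and again, until the sprung jaw has pushed the tin against the fixed one and grips it firmly, but stop well before its sprung face is pushed all the way in, which would dent the tin. Work the jaw with the levers only, leave the other things where they stand, and finish while still squeezing the levers, so that the clamp keeps its grip.

Things in the scene. Friction and masses are not known exactly. Their poses are not given: they have to be found in the camera images.
- tea_tin: Round tea tin, loose, upright, about 0.19 kg: body 66 mm across up to 70 mm height, above it a lid 69 mm across up to the top at 89 mm. Origin at the centre of its underside, z up.
- clamp: Bench clamp screwed to the counter, its y axis within 0.08 rad of the robot's y. Dark wooden base plate 64 mm (x) by 345 mm (y -215 to +130), top 12 mm above the counter. Origin on the counter on the centre line; y runs from the levers (-y) to the fixed jaw (+y), z up. Fixed face at y = +100 mm, sprung face at y = -20 mm + jaw - jaw_spring. Ratchet housing 48 mm high at y -215 to -105.
- anvil: Fixed jaw at the +y end of the clamp, 60 mm wide, up to 78 mm above the counter. Origin at the foot of its rubber face (clamp y = +100 mm, 12 mm above the counter); axes as the clamp. Behind the clamp: the shelf's upright post (from x = 0.565 m, y -0.065 to 0.015 m) and a shelf board 320 mm up (from x = 0.605 m); keep hand and wrist clear, travel along the front.
- jaw_block: Aluminium block of the moving jaw, 60 mm wide, 22 mm thick, up to 77 mm above the counter; its origin is at its centre, 12 mm above the counter, 43 mm behind (-y) the unloaded sprung face. Not to be pushed by hand.
- jaw_face: Sprung rubber-covered face plate of the moving jaw, 56 mm wide, from 16 to 74 mm above the counter, carried on four pins in front of the block. Origin at the foot of the face on the centre line, 12 mm above the counter.
- rear_lever: Upright wooden lever on the -y side, 30 mm wide (x), 12 mm thick (y), its top 160 mm and its lower end 50 mm above the counter. Origin at its middle, 115 mm above the counter, the height at which to squeeze. At rest at clamp y = -194 mm; squeezed fully at -179 mm. There is room to lean the hand back towards the robot.
- front_lever: The other lever, same size; at rest at clamp y = -146 mm, squeezed fully at -161 mm. The two are linked and close evenly towards clamp y = -170 mm: 60 mm over both backs at rest, 30 mm fully squeezed. Squeeze both from above, closing along the clamp's y, centred on y = -170 mm; they are linked, so either one takes the other along.
- squeeze (a joint): Travel of the rear lever (the front one follows), m: 0 at rest, 0.015 fully squeezed. Springs (3 to 4.5 N a lever) reopen them. Squeezing pushes the jaw forward by nearly the same amount, after up to 8 mm of lost motion (rack teeth 6 mm apart); on full release the jaw stays and the pawl clicks back, so a full pump gains about 12 mm.
- jaw (a joint): Travel of the moving jaw towards the fixed one, m, 0 to 0.080; starts 0.012 to 0.028. To be moved by pumping only. A brake of 8 N holds it while the levers are released. Force at each lever = (brake + force on the tin + both lever springs) / 2: about 13 N a lever gives 10 N on the tin.
- jaw_spring (a joint): How far the sprung face is pushed back towards its block, m: 0 free, 0.024 its stop. Its spring of 1500 N/m shows the force on the tin: 0.0033 is 5 N, 0.0133 is 20 N; at 0.0173 (26 N) the tin is dented. About 0.007 is a good grip.
- tumbler: Teal drinking glass, 68 mm across, 84 mm high, loose, a bystander. It and the tin may stand on either side of the clamp. Origin under its centre.
- cup_a: Espresso cup, 63x88x51 mm, loose bystander behind the clamp.
- cup_b: Second espresso cup, as the first, loose bystander behind the clamp.
- pot: Small grey pot with a handle, 80x107x81 mm, loose bystander at the left.

How it is judged (in metres and radians):
On the way, in this order (a step that is already met when the one before it is completed fails the run):
1. the tin stands upright on the base plate between the jaws, let go (x of tea_tin in the frame of clamp between -0.022 and 0.022 m and y of tea_tin in the frame of clamp between 0.02 and 0.072 m and height (world z) of tea_tin between 0.009 and 0.016 m and angle between tea_tin's own z axis and vertical below 0.08 rad and contact force between the fingers and tea_tin below 0.3 N), for 0.2 s.
2. the pumped jaw has come up to the tin and presses on it (distance of jaw_block from where it was at the start of the episode above 0.012 m and contact force between jaw_face and tea_tin above 1 N), for 0.1 s.
At the end, for the whole second after the job is handed in: The tin is upright (0.1 rad) on the base plate, within 25 mm of the clamp's centre line, at rest, untouched by the robot, pressed by the sprung jaw with 5 to 20 N against the fixed jaw (over 3 N), while the fingers press a lever with over 3 N and the levers are at least 1.5 mm in (contact force between jaw_face and tea_tin between 5 and 20 N and contact force between anvil and tea_tin above 3 N and (contact force between the fingers and rear_lever above 3 N or contact force between the fingers and front_lever above 3 N) and value of joint squeeze above 0.0015 m and contact force between each of the arm, the fingers and tea_tin below 0.3 N and x of tea_tin in the frame of clamp between -0.025 and 0.025 m and height (world z) of tea_tin between 0.006 and 0.02 m and angle between tea_tin's own z axis and vertical below 0.1 rad and linear speed of tea_tin below 0.01 m/s); the arm keeps its last pose, push and grip.
It fails at once if the tin is dented: the jaw presses on it with more than 26 N (contact force between jaw_face and tea_tin above 26 N).
It fails at once if the jaw is pushed by the robot instead of the levers (contact force between any of the fingers, the arm and jaw_block above 4 N or contact force between any of the fingers, the arm and jaw_face above 4 N).
It fails at once if another thing on the counter is pushed away or knocked over (distance of any of tumbler, cup_a, cup_b, pot from where it was at the start of the episode above 0.03 m or angle between any of tumbler, cup_a, cup_b, pot's own z axis and vertical above 0.4 rad).
It also fails if it takes over 64 s, if anything falls off the work surface, if the arm or the gripper's body presses on something with over 40 N, if the wrist force passes 120 N, or if a joint passes its speed limit or range.

## Robot

A 6-joint arm with a two-finger parallel gripper is mounted at the origin on a cart in front of the work surface, level with it; the furniture and walls round the work are solid. World frame = base frame: x ahead of the robot, y to its left, z up, the work surface at z = 0. Lengths are in m, angles in degrees, forces in N, time in s.
With the tool pointing down it reaches from about 0.275 to 0.725 m from the base axis. Payload 5.6 kg.
Tool frame: the origin (TCP) lies at the very end of the fingers, on their centre line; the grasp point (between the pads) lies 19 mm behind it (arm.grip_depth is the distance from the TCP to the grasp point, in m); z points along the fingers, y is the direction in which the jaws open and shut (so a half turn about z gives the same grasp; the last joint's range is limited). The gripper opens to 85 mm and grips with 20 to 120 N. Pads are 22 mm wide; open, the fingers measure 114 mm over their backs; the gripper's body (76 mm by 85 mm) begins 54 mm behind the grasp point. The pads swing forward as they close: fully open they stand 13 mm farther back than shut.
Start: joints at [80.248, 14.616, 6.199, 0, -81.583, -16.306], TCP at [0.242, 0.494, 0.21] pointing down, gripper open.
Joint ranges: [-168.99, 168.99], [-69.2, 112.95], [-62.41, 85.93], [-164.36, 98.24], [-168.68, -3.75], [-174.98, 174.98]. Speed limits (degrees/s): [147.25, 147.25, 180, 180, 180, 180].

## Interface

Orientations are given as [roll, pitch, yaw] about the fixed x, y, z axes, in that order (R = Rz(yaw) Ry(pitch) Rx(roll)).
In Python, from bench import arm, vision, close_job, spotter gives the robot as it stands. The module is installed in compiled form; this text tells all that it offers.
- The arm moves only by the tool carry_out, never from a script. Its argument "deltas" is a list of rows, each a list of 7 numbers: the shift along the tool's x, y, z in m, then the turn, a rotation vector about the tool's x, y, z in rad, then the closure in counts, from 0 (fully open) to 255 (shut). A call has 1 to 8 rows; each row is the pose to reach, as a shift and turn from the pose commanded when the call began, along the tool's axes at that moment; what a row does not reach only later rows make up. A row lasts 1/10 s, in which the tool goes at most 50 mm and 8.59 degrees, less where a joint would pass 70% of its speed; a pose out of reach is approached as far as the arm can. A call with a gripper value outside its range is refused whole. The fingers move at their own pace and stop on an object; the grip force is fixed at half the most. Time passes only in rows, so rows that repeat a pose let the fingers close. It gives the time, the measured TCP pose, the force and the opening at its end, in the units of the state.
- arm.observe(): the state, without advancing time (a new reading comes with each control period).
- vision.capture(name): name is "side" or "top"; returns a dict with "img" (480x640x3 uint8, red, green, blue), "fx", "fy", "cx", "cy" (pixels), "extrinsics" (4x4, takes a point from world to camera coordinates). Camera axes: x right, y down, z forward; pixel columns grow to the right and rows downward; lengths in m; the calibration is good to about 2 mm. A picture is of the moment at which its call begins. There is no depth.
- close_job(): hands the job in, once; it reports no verdict.
Trained networks look in the newest picture that a camera, given by its name, has taken for a name from the list of things; names that differ only in an ending like _2 or _b are one class to them, and where a whole thing is asked for, a point or a joint stands for the part that bears it (a point fixed in the world has none). Each returns a list of dicts, best first, with "score" (0 to 1); they miss things now and then, are a little off and sometimes report something else, mostly with a low value. They report only what shows in the picture. A call takes as long as a camera call.
- spotter.boxes_of(query, camera): "box" ([left, top, width, height] in pixels, round what is visible of it).
The state is a dict: "t": time; "qpos": joint angles; "joint_vel": joint speeds; "tau": joint torques, N m; "eef_pos": TCP position; "tcp_rot": TCP orientation; "contact_force": force on the tool from outside, world axes, zero at the start; "torque": the same for the moment, N m; "width": finger opening in m.
Only numpy, scipy, OpenCV 4.12 (cv2) and the standard library are available. Lean on these libraries where they do the work, as an engineer would, in place of code of your own. Each camera call takes 0.05 s, during which the arm holds its last target. There are 200 camera calls.

## Working session

There is one attempt and no reset: what is moved stays moved. The work goes in short steps, Python scripts to look and compute and a tool call to move; the robot and the scene stay as the last step left them, time stands still between calls to the robot, and variables do not carry over. Pictures are saved under pics/ and viewed, about 8 in all and at most 12, crops included, and the job is handed in when it is done.

Besides the shell and the picture viewer there is one more tool, called by a JSON object that holds its "op" and its "data". carry_out: Moves the arm, as the interface text tells. Its arguments: {"type":"object","properties":{"deltas":{"type":"array","items":{"type":"array","items":{"type":"number"}}}},"required":["deltas"]}

```bash
mkdir -p pics; python3 - <<'E'
from bench import arm, vision, spotter
import cv2, numpy as np
print(arm.observe(), arm.grip_depth)
for c in ("top","side"):
    d=vision.capture(c); cv2.imwrite(f"pics/{c}0.png",d["img"][:,:,::-1])
    print(c,d["fx"],d["fy"],d["cx"],d["cy"],np.round(d["extrinsics"],4).tolist())
    for n in ("tea_tin","clamp","anvil","jaw_block","jaw_face","rear_lever","front_lever","tumbler","cup_a","pot"):
        print(n,[(np.round(b["box"],1).tolist(),round(b["score"],2)) for b in spotter.boxes_of(n,c)[:2]])
E
```

```text
{'t': 0.0, 'qpos': array([ 8.02491450e+01,  1.46508058e+01,  6.12965496e+00, -2.59833852e-02,
       -8.15826477e+01, -1.63051089e+01]), 'joint_vel': array([ 0.05882339, -0.09917591,  0.05041885,  0.03766675, -0.07355087,
        0.04433613]), 'tau': array([ 1.65182177e-03, -3.86630630e+01,  2.37939245e+01,  5.36512166e+00,
       -6.16405159e-03,  3.11076826e-05]), 'eef_pos': array([0.24131769, 0.493631  , 0.20931266]), 'tcp_rot': array([ 1.79893161e+02, -4.47884119e-03, -2.60597865e+01]), 'contact_force': array([-0.56630573,  0.30562627, -0.10397681]), 'torque': array([-0.02926118,  0.02634824,  0.03386851]), 'width': 0.08556536664603752} 0.0187
top 532.167221583983 532.167221583983 309.9392828845542 241.62704735520592 [[0.0192, -0.9996, 0.0206, 0.0704], [-0.9863, -0.0223, -0.1635, 0.5612], [0.1639, -0.0172, -0.9863, 1.4593], [0.0, 0.0, 0.0, 1.0]]
tea_tin [([182.9, 262.4, 35.4, 28.6], 0.73)]
clamp [([253.2, 264.6, 125.5, 29.9], 0.56)]
anvil [([255.1, 261.4, 13.3, 27.3], 0.76), ([311.2, 266.0, 14.2, 25.7], 0.71)]
jaw_block [([313.8, 265.4, 14.7, 23.6], 0.64)]
jaw_face [([296.6, 268.
[... 355 characters left out ...]
8881255561 [[-0.9431, -0.3325, -0.0077, 0.5308], [-0.1948, 0.571, -0.7975, 0.142], [0.2696, -0.7506, -0.6033, 1.9708], [0.0, 0.0, 0.0, 1.0]]
tea_tin [([293.0, 313.1, 21.4, 39.8], 0.97)]
clamp [([311.4, 211.1, 41.6, 98.5], 0.56)]
anvil [([310.3, 286.6, 20.3, 19.4], 0.57), ([329.0, 256.1, 18.4, 26.7], 0.25)]
jaw_block [([328.3, 256.2, 22.5, 17.8], 0.72), ([330.6, 256.6, 17.6, 25.3], 0.68)]
jaw_face [([324.7, 261.8, 19.5, 18.5], 0.61), ([272.5, 256.9, 20.4, 23.2], 0.37)]
rear_lever []
front_lever [([346.0, 220.6, 10.0, 24.2], 0.55)]
tumbler []
cup_a [([274.3, 256.4, 21.5, 24.6], 0.8), ([329.0, 256.1, 19.3, 25.7], 0.34)]
pot [([242.7, 342.5, 37.1, 36.8], 0.7), ([329.1, 255.4, 18.2, 26.5], 0.26)]
```

```bash
python3 - <<'E'
import cv2
a=cv2.imread("pics/top0.png")[190:310,120:400]
b=cv2.imread("pics/side0.png")[190:390,220:400]
a=cv2.resize(a,None,fx=2.85,fy=2.85,interpolation=cv2.INTER_CUBIC)
cv2.imwrite("pics/topc.png",a)
cv2.imwrite("pics/sidec.png",cv2.resize(b,None,fx=3,fy=3,interpolation=cv2.INTER_CUBIC))
E
```

```text
(no output)
```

View pics/topc.png

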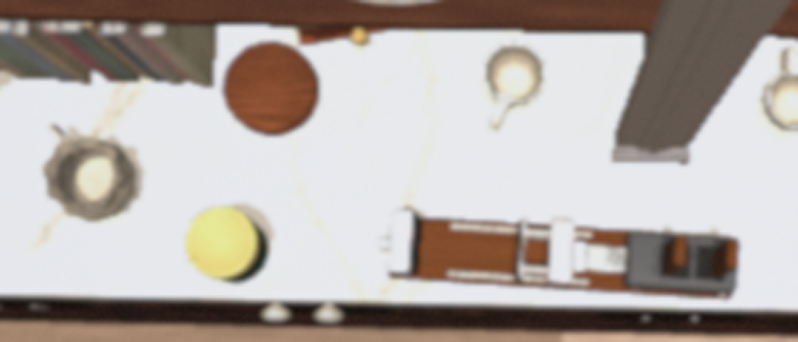

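View pics/sidec.png

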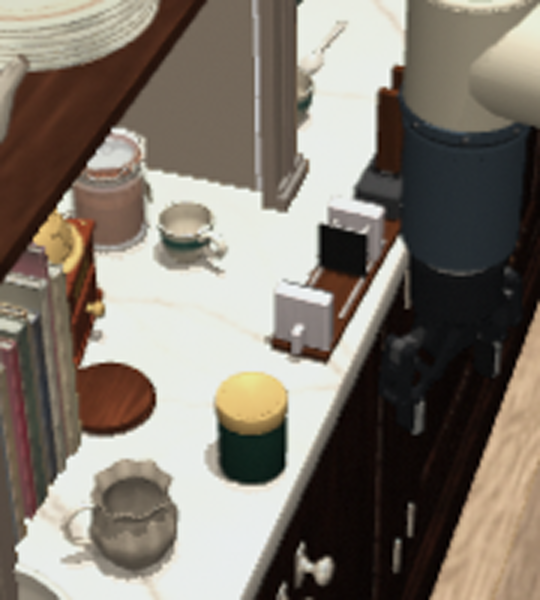

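The top crop shows the yellow tin lid at (223,243), which is full-image px (198,275). The anvil is at crop x≈403, the jaw at 520–575, and the levers at about 677 and 730. The side view agrees. Next I zoom in on the clamp for its pose.

```bash
cat > h.py <<'E'
import numpy as np, cv2
from bench import arm, vision, spotter
def cam(c):
    d=vision.capture(c); return d
def ray(d,u,v,z):
    E=np.array(d["extrinsics"]);R=E[:3,:3];o=-R.T@E[:3,3]
    r=R.T@np.array([(u-d["cx"])/d["fx"],(v-d["cy"])/d["fy"],1.]); return o+r*(z-o[2])/r[2]
def proj(d,p):
    E=np.array(d["extrinsics"]);q=E[:3,:3]@np.array(p)+E[:3,3]
    return np.array([d["fx"]*q[0]/q[2]+d["cx"],d["fy"]*q[1]/q[2]+d["cy"]])
E
python3 - <<'E'
from h import *
d=cam("top");s=cam("side")
print("tin box ctr",ray(d,198.2,275.3,.089))
T=cv2.resize(d["img"][255:300,250:382],None,fx=6,fy=6,interpolation=cv2.INTER_CUBIC)
m=cv2.inRange(cv2.cvtColor(d["img"],cv2.COLOR_RGB2HSV),(15,80,120),(40,255,255));n,l,st,ce=cv2.connectedComponentsWithStats(m)
for k in range(1,n):
    if st[k,4]>100: print("yellow top",st[k],ce[k],ray(d,*ce[k],.089))
m=cv2.inRange(cv2.cvtColor(s["img"],cv2.COLOR_RGB2HSV),(15,80,100),(40,255,255));n,l,st,ce=cv2.connectedComponentsWithStats(m)
for k in range(1,n):
    if st[k,4]>100: print("yellow side",st[k],ce[k],ray(s,*ce[k],.08))
b=np.zeros((300,792,3),np.uint8);S=cv2.resize(d["img"][240:300,420:520],None,fx=5,fy=5,interpolation=cv2.INTER_CUBIC);b[:,:500]=S
cv2.imwrite("pics/clz.png",np.vstack([T,b])[:,:,::-1])
print("bystander right",ray(d,474.5,272.5,.05))
E
```

```text
tin box ctr [0.45324374 0.38330673 0.089     ]
yellow top [627  10  11  24 108] [631.99074074  23.21296296] [ 1.23503514 -0.86591331  0.089     ]
yellow top [  0 201  15  12 110] [  5.51818182 207.23636364] [0.62904013 0.91923438 0.089     ]
yellow top [186 263  25  25 476] [197.95588235 274.99369748] [0.45406005 0.38400854 0.089     ]
yellow side [481 204  37  33 560] [499.875      217.70892857] [-0.0144761  -0.33009782  0.08      ]
yellow side [  489   218   151   262 17201] [580.39875589 354.26893785] [-0.28587197  0.26161486  0.08      ]
yellow side [ 331  235  121  245 4027] [396.01092625 355.92724112] [0.17815615 0.42778735 0.08      ]
yellow side [231 259  17  22 204] [239.74019608 270.12745098] [0.72789631 0.23182015 0.08      ]
yellow side [292 314  24  21 395] [303.38987342 323.89113924] [0.45461158 0.39357617 0.08      ]
yellow side [512 347  23  31 146] [524.33561644 359.78082192] [-0.14616845  0.33060854  0.08      ]
yellow side [362 362  19  34 143] [371.44055944 378.27272727] [0.21990181 0.52413827 0.08      ]
bystander right [ 0.48140096 -0.38190737  0.05      ]
```

View pics/clz.png

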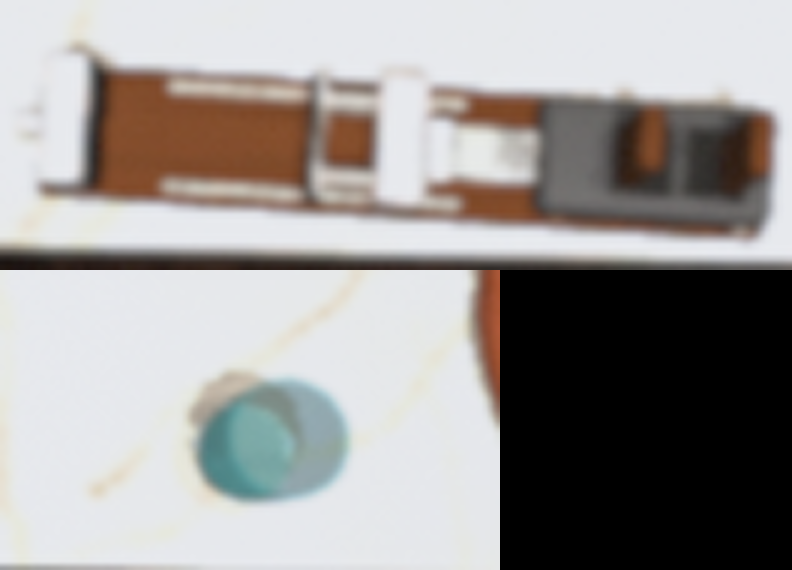

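The zoom shows the anvil face at u≈101, the front lever top at (652,140) and the rear lever top at (763,145). The bottom panel shows the teal tumbler to the right, near y≈-0.38. I now fit the clamp pose to these points.

```bash
python3 - <<'E'
from h import *
from scipy.optimize import least_squares
d=cam("top")
E=np.array(d["extrinsics"]);print("cam",-E[:3,:3].T@E[:3,3])
px=lambda u,v:np.array([250+(u+.5)/6-.5,255+(v+.5)/6-.5])
# (clamp x,y,z),(u,v), mask
P=[((0,-.146,.16),(652,140),3),((0,-.194,.16),(763,145),3),((0,.100,.078),(101,122),1),
((.032,.07,.012),(140,72),2),((.032,-.20,.012),(520,97),2),((-.032,.0,.0),(240,205),2),((-.032,-.2,.0),(700,233),2),((-.032,.07,.0),(140,199),2),
((0,-.105,.048),(541,155),1),((0,-.215,.012),(766,237),1),((0,.118,.078),(66,118),2)]
def W(q,p):
    c,s=np.cos(q[2]),np.sin(q[2]);return np.array([q[0]+c*p[0]-s*p[1],q[1]+s*p[0]+c*p[1],p[2]])
def res(q,full=False):
    r=[]
    for p,uv,m in P:
        if m==2 and abs(p[0])>0: # edge line: move along y so the u matches
            t=np.linspace(-.25,.15,401);pr=np.array([proj(d,W(q,(p[0],y,p[2]))) for y in t]);o=np.argsort(pr[:,0])
            r.append(np.interp(px(*uv)[0],pr[o,0],pr[o,1])-px(*uv)[1]);continue
        e=proj(d,W(q,p))-px(*uv)
        if m&1:r.append(e[0])
        if m&2:r.append(e[1])
    return np.array(r)
f=least_squares(res,[.45,0.05,0.],loss="soft_l1",f_scale=.5)
q=f.x;print("clamp",q,np.degrees(q[2]));print(np.round(res(q),2))
for n,p in dict(sq=(0,-.17,.115),pl=(0,.046,.012),an=(0,.1,.012)).items():print(n,W(q,p))
# jaw face top edge u~312, v~133 z=.074 ; block top centre u~402
for u,v,z in((308,133,.074),(402,137,.077)):
    w=ray(d,*px(u,v),z);c,s=np.cos(q[2]),np.sin(q[2]);D=w[:2]-q[:2];print("clamp y",-s*D[0]+c*D[1])
E
```

```text
cam [0.31292255 0.10796486 1.52969621]
clamp [ 0.45612687  0.10199539 -0.04558806] -2.612003595153714
[ 0.49 -0.43  0.49 -0.03 -0.73 -0.59 -0.52  1.08  1.51  0.97 -0.1  -0.21
 -0.29]
sq [ 0.44837958 -0.06782799  0.115     ]
pl [0.45822319 0.14794759 0.012     ]
an [0.4606841  0.20189149 0.012     ]
clamp y 0.00352102914973983
clamp y -0.039401809176953975
```

{"op": "carry_out", "data": {"deltas": [[0.03, 0.001, 0, 0, 0, 0.145, 0], [0.06, 0.0015, 0, 0, 0, 0.29, 0], [0.09, 0.002, 0, 0, 0, 0.435, 0], [0.12, 0.003, 0, 0, 0, 0.58, 0], [0.15, 0.004, 0, 0, 0, 0.725, 0], [0.18, 0.005, 0, 0, 0, 0.87, 0], [0.21, 0.0055, 0, 0, 0, 1.015, 0], [0.239, 0.006, 0, 0, 0, 1.162, 0]]}}

```text
t: 2.05
eef_pos: [0.4548, 0.383, 0.2102]
tcp_rot: [-180.0, 0.0, -93.0]
contact_force: [-0.0, 0.0, 0.3]
width: 0.0851
```

```bash
cat > to.py <<'E'
import sys,numpy as np
from bench import arm
from scipy.spatial.transform import Rotation as R
# usage: to.py x y z yaw -> tool-frame shift & turn from measured pose
x,y,z,yaw=map(float,sys.argv[1:5]);s=arm.observe()
A=R.from_euler("xyz",s["tcp_rot"],degrees=True);B=R.from_euler("xyz",[180,0,yaw],degrees=True)
print("t",s["t"],np.round(s["eef_pos"],4),np.round(s["tcp_rot"],2),"j",np.round(s["qpos"],1))
print("shift",np.round(A.inv().apply(np.array([x,y,z])-s["eef_pos"]),4),"turn",np.round((A.inv()*B).as_rotvec(),4),"F",np.round(s["contact_force"],1),"w",round(s["width"],4))
E
python3 to.py .454 .384 .026 -92.6
```

```text
t 2.05 [0.4548 0.383  0.2102] [-180.      0.    -92.98] j [ 55.2  19.7  13.3   0.  -83.6 -58.1]
shift [-0.001   0.0008  0.1842] turn [-0.0001  0.     -0.0067] F [-0.   0.   0.3] w 0.0851
```

{"op": "carry_out", "data": {"deltas": [[-0.001, 0.001, 0.03, 0, 0, 0, 0], [-0.001, 0.001, 0.06, 0, 0, 0, 0], [-0.001, 0.001, 0.09, 0, 0, 0, 0], [-0.001, 0.001, 0.11, 0, 0, 0, 0], [-0.001, 0.001, 0.13, 0, 0, 0, 0], [-0.001, 0.001, 0.15, 0, 0, 0, 0], [-0.001, 0.001, 0.17, 0, 0, 0, 0], [-0.001, 0.001, 0.182, 0, 0, 0, 0]]}}

```text
t: 2.85
eef_pos: [0.4521, 0.3841, 0.0265]
tcp_rot: [179.9, -0.1, -92.6]
contact_force: [0.8, -1.6, 0.1]
width: 0.0852
```

{"op": "carry_out", "data": {"deltas": [[0, 0, 0, 0, 0, 0, 30], [0, 0, 0, 0, 0, 0, 60], [0, 0, 0, 0, 0, 0, 100], [0, 0, 0, 0, 0, 0, 150], [0, 0, 0, 0, 0, 0, 200], [0, 0, 0, 0, 0, 0, 255], [0, 0, 0, 0, 0, 0, 255]]}}

```text
t: 3.55
eef_pos: [0.4528, 0.385, 0.0287]
tcp_rot: [-180.0, 0.0, -92.6]
contact_force: [-0.7, 0.2, 2.0]
width: 0.0675
```

```bash
python3 to.py .4585 .155 .14 -92.6; python3 - <<'E'
from h import *
s=cam("side");cv2.imwrite("pics/g.png",cv2.resize(s["img"][230:390,220:400],None,fx=3.5,fy=3.5,interpolation=cv2.INTER_CUBIC)[:,:,::-1])
E
```

```text
t 3.55 [0.4528 0.385  0.0287] [-1.7998e+02  4.0000e-02 -9.2630e+01] j [ 55.4  26.1  -4.6   0.  -59.3 -58.1]
shift [ 0.2294 -0.0163 -0.1115] turn [-0.0004  0.0006 -0.0005] F [-0.7  0.2  2. ] w 0.0675
```

View pics/g.png

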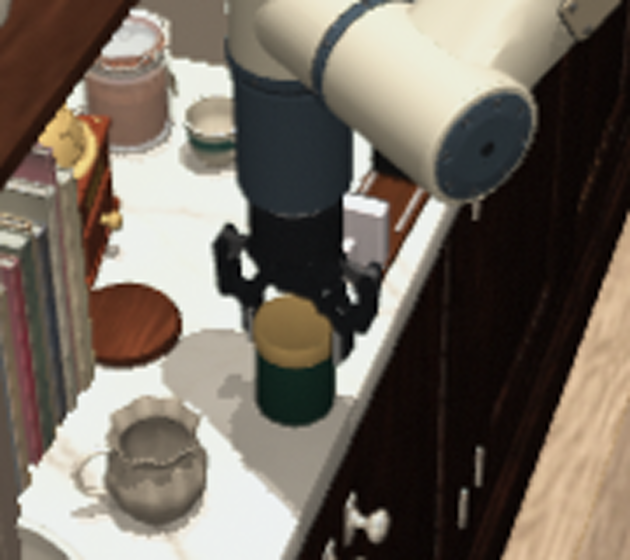

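The side view shows the fingers straddling the upright tin, with the opening at 67.5 mm. Next I lift it and carry it over the anvil.

{"op": "carry_out", "data": {"deltas": [[0, 0, -0.02, 0, 0, 0, 255], [0, 0, -0.05, 0, 0, 0, 255], [0, 0, -0.08, 0, 0, 0, 255], [0, 0, -0.111, 0, 0, 0, 255], [0.03, -0.002, -0.111, 0, 0, 0, 255], [0.06, -0.004, -0.111, 0, 0, 0, 255], [0.09, -0.006, -0.111, 0, 0, 0, 255], [0.11, -0.008, -0.111, 0, 0, 0, 255]]}}

```text
t: 4.4
eef_pos: [0.4553, 0.2727, 0.1391]
tcp_rot: [180.0, -0.0, -92.7]
contact_force: [0.4, 0.3, -1.5]
width: 0.0674
```

{"op": "carry_out", "data": {"deltas": [[0.03, -0.002, 0, 0, 0, 0, 255], [0.06, -0.004, 0, 0, 0, 0, 255], [0.085, -0.006, 0, 0, 0, 0, 255], [0.105, -0.008, 0, 0, 0, 0, 255], [0.119, -0.008, 0, 0, 0, 0, 255], [0.119, -0.008, 0, 0, 0, 0, 255], [0.119, -0.008, 0, 0, 0, 0, 255]]}}

```text
t: 5.1
eef_pos: [0.4583, 0.1555, 0.1392]
tcp_rot: [-180.0, 0.0, -92.7]
contact_force: [0.7, -0.7, -2.0]
width: 0.0679
```

```bash
python3 to.py .4585 .155 .0417 -92.6; python3 - <<'E'
from h import *
s=cam("side");t=cam("top")
for c in("top","side"):print(c,[(np.round(b["box"],1).tolist(),round(b["score"],2)) for b in spotter.boxes_of("tea_tin",c)[:2]])
a=cv2.resize(s["img"][200:330,260:380],None,fx=3.5,fy=3.5,interpolation=cv2.INTER_CUBIC)
b=cv2.resize(t["img"][220:300,240:340],None,fx=3.5,fy=3.5,interpolation=cv2.INTER_CUBIC)
o=np.zeros((455,770,3),np.uint8);o[:,:420]=a;o[:280,420:770]=b
cv2.imwrite("pics/p.png",o[:,:,::-1])
E
```

```text
t 5.1 [0.4583 0.1555 0.1392] [-1.7999e+02  2.0000e-02 -9.2660e+01] j [ 37.3   9.2 -11.3  -0.  -69.6 -40. ]
shift [ 0.0005 -0.0002  0.0975] turn [-0.0002  0.0003 -0.001 ] F [ 0.7 -0.7 -2. ] w 0.0679
top [([134.2, 235.4, 33.9, 33.2], 0.36)]
side [([318.0, 234.7, 19.1, 36.9], 0.91)]
```

View pics/p.png

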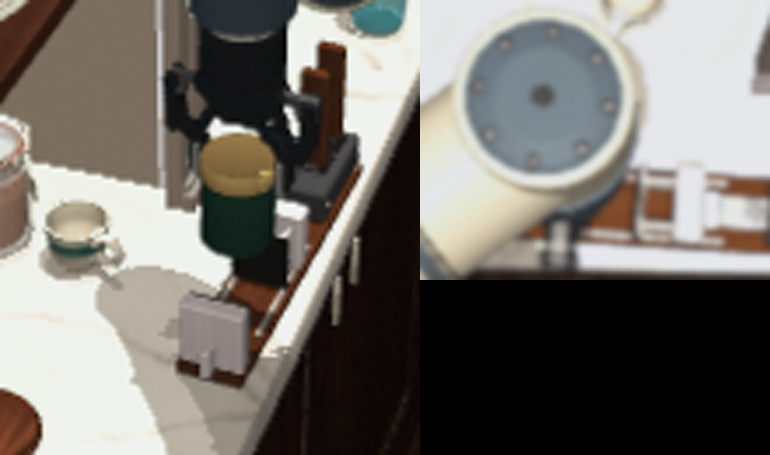

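```bash
python3 - <<'E'
from h import *
s=cam("side")
px=lambda u,v:(260+(u+.5)/3.5-.5,200+(v+.5)/3.5-.5)
q=np.array([.45613,.102]);th=-.0456;c,n=np.cos(th),np.sin(th)
def cl(w):D=w[:2]-q;return np.round([c*D[0]+n*D[1],-n*D[0]+c*D[1]],4)
for k,u,v,z in(("lid top ctr",238,155,.1995),("anvil top R",249,306,.078),("anvil top L",184,294,.078),("block top R",308,207,.077),("block top L",276,199,.077),("face top R",290,237,.074),("front lever top",315,72,.16),("rear lever top",333,46,.16)):
    w=ray(s,*px(u,v),z);print(k,np.round(w,4),cl(w))
W=lambda p:np.array([q[0]+c*p[0]-n*p[1],q[1]+n*p[0]+c*p[1],p[2]])
inv=lambda p:np.round((np.array(p)-[260,200])*3.5,0)
for p in((.03,.12,.078),(-.03,.12,.078),(0,-.146,.16),(0,-.194,.16),(-.03,-.028,.077)):print(p,inv(proj(s,W(p))))
E
```

```text
lid top ctr [0.4593 0.1636 0.1995] [0.0004 0.0617]
anvil top R [0.4317 0.2143 0.078 ] [-0.0296  0.1111]
anvil top L [0.4906 0.2175 0.078 ] [0.0291 0.1169]
block top R [0.4241 0.0628 0.077 ] [-0.0302 -0.0407]
block top L [0.4557 0.0608 0.077 ] [ 0.0014 -0.0411]
face top R [0.4277 0.1067 0.074 ] [-0.0286  0.0034]
front lever top [ 0.4487 -0.0333  0.16  ] [-0.0013 -0.1355]
rear lever top [ 0.4451 -0.0806  0.16  ] [-0.0027 -0.1829]
(0.03, 0.12, 0.078) [181. 295.]
(-0.03, 0.12, 0.078) [245. 311.]
(0, -0.146, 0.16) [316.  65.]
(0, -0.194, 0.16) [333.  38.]
(-0.03, -0.028, 0.077) [302. 214.]
```

The x values agree between the two views. The tin's clamp y comes out at 0.0535 to 0.062, so I shift 4 mm toward the jaw, lower it and release.

{"op": "carry_out", "data": {"deltas": [[0.004, 0, 0.02, 0, 0, 0, 255], [0.004, 0, 0.04, 0, 0, 0, 255], [0.004, 0, 0.055, 0, 0, 0, 255], [0.004, 0, 0.07, 0, 0, 0, 255], [0.004, 0, 0.08, 0, 0, 0, 255], [0.004, 0, 0.088, 0, 0, 0, 255], [0.004, 0, 0.094, 0, 0, 0, 255], [0.004, 0, 0.097, 0, 0, 0, 255]]}}

```text
t: 6.15
eef_pos: [0.458, 0.1513, 0.0419]
tcp_rot: [180.0, -0.0, -92.6]
contact_force: [-0.0, -0.0, -2.0]
width: 0.0677
```

```bash
python3 to.py .4585 .151 .0407 -92.6
```

```text
t 6.15 [0.458  0.1513 0.0419] [ 1.7999e+02 -1.0000e-02 -9.2630e+01] j [ 37.   14.2 -20.5   0.  -55.3 -39.6]
shift [ 0.0003 -0.0005  0.0012] turn [ 0.0001 -0.0001 -0.0005] F [-0. -0. -2.] w 0.0677
```

{"op": "carry_out", "data": {"deltas": [[0, 0, 0.001, 0, 0, 0, 255], [0, 0, 0.002, 0, 0, 0, 255], [0, 0, 0.002, 0, 0, 0, 255]]}}

```text
t: 6.45
eef_pos: [0.4583, 0.1515, 0.0407]
tcp_rot: [-180.0, 0.0, -92.6]
contact_force: [-0.8, 0.3, -0.1]
width: 0.0677
```

Contact now carries the weight. Next I open and wait briefly before rising.

{"op": "carry_out", "data": {"deltas": [[0, 0, 0, 0, 0, 0, 190], [0, 0, 0, 0, 0, 0, 120], [0, 0, 0, 0, 0, 0, 60], [0, 0, 0, 0, 0, 0, 0], [0, 0, 0, 0, 0, 0, 0], [0, 0, 0, 0, 0, 0, 0], [0, 0, 0, 0, 0, 0, 0], [0, 0, 0, 0, 0, 0, 0]]}}

```text
t: 7.25
eef_pos: [0.458, 0.1512, 0.0402]
tcp_rot: [180.0, -0.0, -92.6]
contact_force: [0.5, 0.1, 0.6]
width: 0.0852
```

{"op": "carry_out", "data": {"deltas": [[0, 0, -0.005, 0, 0, 0, 0], [0, 0, -0.015, 0, 0, 0, 0], [0, 0, -0.03, 0, 0, 0, 0], [0, 0, -0.06, 0, 0, 0, 0], [0, 0, -0.1, 0, 0, 0, 0], [0, 0, -0.15, 0, 0, 0, 0], [0, 0, -0.2, 0, 0, 0, 0], [0, 0, -0.2, 0, 0, 0, 0]]}}

```text
t: 8.05
eef_pos: [0.4615, 0.1522, 0.2489]
tcp_rot: [-179.2, 0.4, -92.6]
contact_force: [1.1, 0.2, -0.5]
width: 0.0852
```

```bash
python3 to.py .4484 -.0678 .24 -2.6; python3 - <<'E'
from h import *
s=cam("side");t=cam("top")
a=cv2.resize(s["img"][200:330,260:380],None,fx=3.5,fy=3.5,interpolation=cv2.INTER_CUBIC)
b=cv2.resize(t["img"][220:300,240:340],None,fx=3.5,fy=3.5,interpolation=cv2.INTER_CUBIC)
o=np.zeros((455,770,3),np.uint8);o[:,:420]=a;o[:280,420:770]=b
cv2.imwrite("pics/q.png",o[:,:,::-1])
E
```

```text
t 8.05 [0.4615 0.1522 0.2489] [-179.22    0.39  -92.62] j [ 36.9   6.1   1.2   0.2 -84.2 -39.6]
shift [0.2204 0.0031 0.0074] turn [-0.016  -0.0055 -1.5711] F [ 1.1  0.2 -0.5] w 0.0852
```

View pics/q.png

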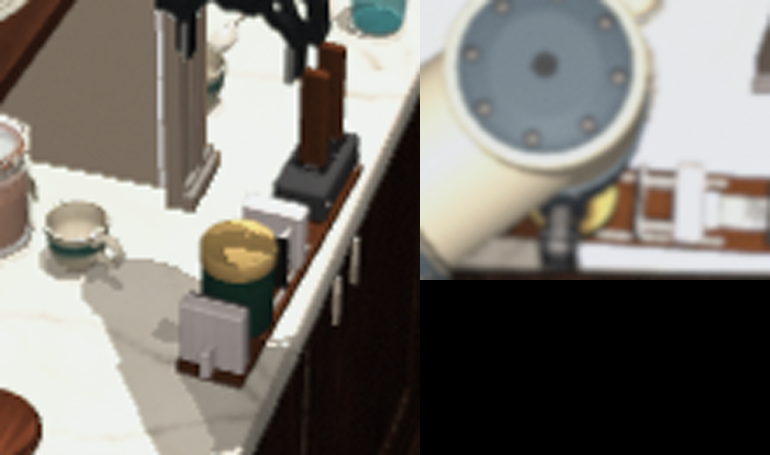

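The tin stands upright between the jaws. Now I rotate and travel along the front to the levers.

{"op": "carry_out", "data": {"deltas": [[0.01, 0.01, 0, 0, 0, -0.145, 0], [0.025, 0.02, 0, 0, 0, -0.29, 0], [0.045, 0.03, 0, 0, 0, -0.435, 0], [0.065, 0.035, 0, 0, 0, -0.58, 0], [0.085, 0.04, 0, 0, 0, -0.725, 0], [0.105, 0.04, 0, 0, 0, -0.87, 0], [0.125, 0.04, 0, 0, 0, -1.015, 0], [0.145, 0.04, 0, 0, 0, -1.16, 0]]}}

```text
t: 8.95
eef_pos: [0.4103, 0.0073, 0.2392]
tcp_rot: [179.9, 0.1, -25.8]
contact_force: [0.5, -0.2, -0.4]
width: 0.0852
```

```bash
python3 to.py .4484 -.0678 .24 -2.6
```

```text
t 8.95 [0.4103 0.0073 0.2392] [ 1.7991e+02  1.1000e-01 -2.5820e+01] j [ 23.1  -1.9  -8.5  -0.  -83.5  41.1]
shift [ 0.067   0.051  -0.0008] turn [ 0.0011  0.0021 -0.4053] F [ 0.5 -0.2 -0.4] w 0.0852
```

{"op": "carry_out", "data": {"deltas": [[0.01, 0.015, 0, 0, 0, -0.14, 0], [0.03, 0.03, 0, 0, 0, -0.28, 0], [0.05, 0.045, 0, 0, 0, -0.405, 0], [0.067, 0.051, 0, 0, 0, -0.405, 0], [0.067, 0.051, 0, 0, 0, -0.405, 0], [0.067, 0.051, 0, 0, 0, -0.405, 0]]}}

```text
t: 9.55
eef_pos: [0.4483, -0.0672, 0.2391]
tcp_rot: [180.0, 0.1, -3.0]
contact_force: [-0.0, 0.4, -0.4]
width: 0.0853
```

```bash
python3 to.py .4484 -.0678 .098 -2.6; python3 - <<'E'
from h import *
s=cam("side")
cv2.imwrite("pics/r.png",cv2.resize(s["img"][150:310,290:400],None,fx=3.6,fy=3.6,interpolation=cv2.INTER_CUBIC)[:,:,::-1])
E
```

```text
t 9.55 [ 0.4483 -0.0672  0.2391] [ 1.7999e+02  1.5000e-01 -3.0300e+00] j [ 11.4   3.2  -3.4  -0.  -83.6  75.6]
shift [0.0005 0.0006 0.1411] turn [ 0.0002  0.0026 -0.0076] F [-0.   0.4 -0.4] w 0.0853
```

View pics/r.png

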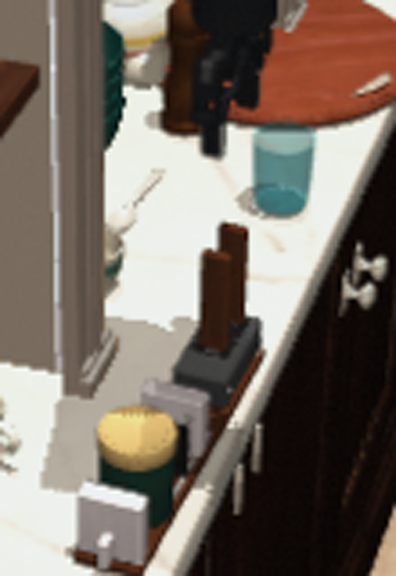

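{"op": "carry_out", "data": {"deltas": [[0.0005, 0.0005, 0.02, 0, 0, -0.007, 0], [0.0005, 0.0005, 0.04, 0, 0, -0.007, 0], [0.0005, 0.0005, 0.06, 0, 0, -0.007, 0], [0.0005, 0.0005, 0.07, 0, 0, -0.007, 0], [0.0005, 0.0005, 0.08, 0, 0, -0.007, 0], [0.0005, 0.0005, 0.09, 0, 0, -0.007, 0], [0.0005, 0.0005, 0.097, 0, 0, -0.007, 0], [0.0005, 0.0005, 0.1, 0, 0, -0.007, 0]]}}

```text
t: 10.4
eef_pos: [0.4493, -0.0676, 0.1397]
tcp_rot: [180.0, 0.0, -2.6]
contact_force: [0.3, -1.0, -0.4]
width: 0.0853
```

```bash
python3 - <<'E'
from h import *
s=cam("side");t=cam("top")
a=cv2.resize(s["img"][170:270,310:390],None,fx=5,fy=5,interpolation=cv2.INTER_CUBIC)
b=cv2.resize(t["img"][240:310,280:390],None,fx=3.5,fy=3.5,interpolation=cv2.INTER_CUBIC)
o=np.zeros((500,785,3),np.uint8);o[:,:400]=a;o[:245,400:785]=b
cv2.imwrite("pics/s.png",o[:,:,::-1])
E
```

```text
(no output)
```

View pics/s.png

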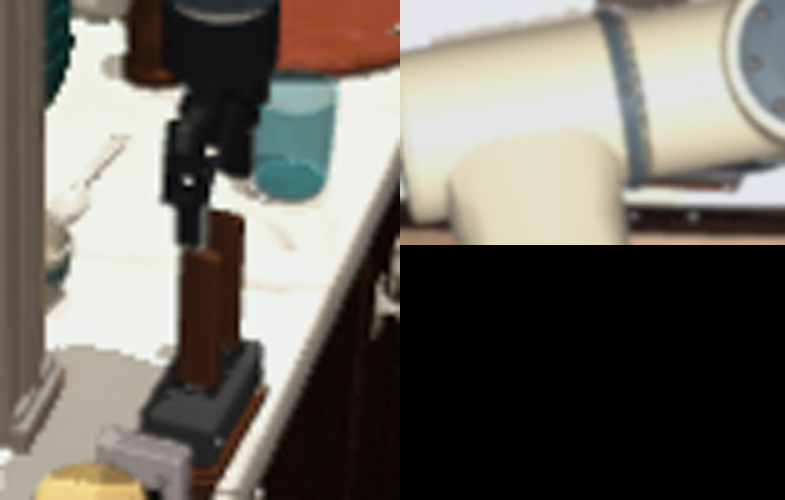

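The front fingertip is at crop px (190,245), just in front of the lever top at (200,250), and its line is good. I descend a little while watching the force.

{"op": "carry_out", "data": {"deltas": [[0, 0, 0.005, 0, 0, 0, 0], [0, 0, 0.01, 0, 0, 0, 0], [0, 0, 0.014, 0, 0, 0, 0]]}}

```text
t: 10.8
eef_pos: [0.4494, -0.0676, 0.1258]
tcp_rot: [-180.0, 0.0, -2.6]
contact_force: [0.6, 1.0, -0.2]
width: 0.0857
```

{"op": "carry_out", "data": {"deltas": [[0, 0, 0.008, 0, 0, 0, 0], [0, 0, 0.016, 0, 0, 0, 0], [0, 0, 0.024, 0, 0, 0, 0], [0, 0, 0.027, 0, 0, 0, 0], [0, 0, 0.027, 0, 0, 0, 0]]}}

```text
t: 11.3
eef_pos: [0.449, -0.0677, 0.0985]
tcp_rot: [180.0, 0.1, -2.6]
contact_force: [-0.3, 0.8, -0.6]
width: 0.0851
```

{"op": "carry_out", "data": {"deltas": [[0, 0, 0, 0, 0, 0, 60], [0, 0, 0, 0, 0, 0, 60], [0, 0, 0, 0, 0, 0, 60], [0, 0, 0, 0, 0, 0, 60]]}}

```text
t: 11.7
eef_pos: [0.4496, -0.0676, 0.0994]
tcp_rot: [-180.0, -0.0, -2.6]
contact_force: [0.4, 1.2, -0.4]
width: 0.0655
```

{"op": "carry_out", "data": {"deltas": [[0, 0, 0, 0, 0, 0, 90], [0, 0, 0, 0, 0, 0, 90], [0, 0, 0, 0, 0, 0, 90], [0, 0, 0, 0, 0, 0, 90], [0, 0, 0, 0, 0, 0, 90]]}}

```text
t: 12.2
eef_pos: [0.4503, -0.0663, 0.0998]
tcp_rot: [-179.9, -0.1, -2.6]
contact_force: [-1.8, 5.7, 3.6]
width: 0.0554
```

{"op": "carry_out", "data": {"deltas": [[0, 0, 0, 0, 0, 0, 120], [0, 0, 0, 0, 0, 0, 120], [0, 0, 0, 0, 0, 0, 120], [0, 0, 0, 0, 0, 0, 120], [0, 0, 0, 0, 0, 0, 120]]}}

```text
t: 12.7
eef_pos: [0.4509, -0.0652, 0.1004]
tcp_rot: [-179.8, -0.2, -2.5]
contact_force: [-2.0, 11.4, 7.5]
width: 0.0459
```

{"op": "carry_out", "data": {"deltas": [[0, 0, 0, 0, 0, 0, 150], [0, 0, 0, 0, 0, 0, 150], [0, 0, 0, 0, 0, 0, 150], [0, 0, 0, 0, 0, 0, 150], [0, 0, 0, 0, 0, 0, 150]]}}

```text
t: 13.2
eef_pos: [0.4513, -0.0652, 0.1011]
tcp_rot: [-179.8, -0.3, -2.5]
contact_force: [-2.8, 12.4, 11.3]
width: 0.0355
```

{"op": "carry_out", "data": {"deltas": [[0, -0.001, 0, 0, 0, 0, 160], [0, -0.002, 0, 0, 0, 0, 163], [0, -0.002, 0, 0, 0, 0, 166], [0, -0.002, 0, 0, 0, 0, 166], [0, -0.002, 0, 0, 0, 0, 166]]}}

```text
t: 13.7
eef_pos: [0.4514, -0.0653, 0.1014]
tcp_rot: [-180.0, -0.3, -2.5]
contact_force: [-2.1, 3.1, 10.9]
width: 0.03
```

```bash
cat > jl.py <<'E'
import sys
from h import *
s=cam("side");c=s["img"][238:312,296:366]
cv2.imwrite(sys.argv[1],cv2.resize(c,None,fx=8,fy=8,interpolation=cv2.INTER_CUBIC)[:,:,::-1])
q=np.array([.45613,.102]);th=-.0456;co,n=np.cos(th),np.sin(th)
for k in("jaw_block","jaw_face","tea_tin"):
    print(k,[(np.round(b["box"],1).tolist(),round(b["score"],2)) for b in spotter.boxes_of(k,"side")[:2]])
# white-block right-top corner predictions against jaw travel
W=lambda p:np.array([q[0]+co*p[0]-n*p[1],q[1]+n*p[0]+co*p[1],p[2]])
for j in(.0235,.035,.045,.055):
    print(j,[np.round((proj(s,W(p))-[296,238])*8).tolist() for p in((-.03,-.063+j+.011,.077),(.03,-.063+j-.011,.077),(-.028,-.02+j,.074))])
E
python3 jl.py pics/j1.png
```

```text
jaw_block [([327.0, 258.3, 19.9, 18.7], 0.65), ([337.2, 266.3, 5.5, 15.2], 0.6)]
jaw_face [([317.6, 212.9, 9.5, 15.6], 0.5)]
tea_tin [([316.7, 263.4, 24.8, 32.4], 0.77)]
0.0235 [[403.0, 184.0], [282.0, 119.0], [371.0, 235.0]]
0.035 [[393.0, 200.0], [272.0, 135.0], [361.0, 252.0]]
0.045 [[384.0, 215.0], [263.0, 149.0], [352.0, 267.0]]
0.055 [[376.0, 229.0], [255.0, 163.0], [343.0, 282.0]]
```

View pics/j1.png

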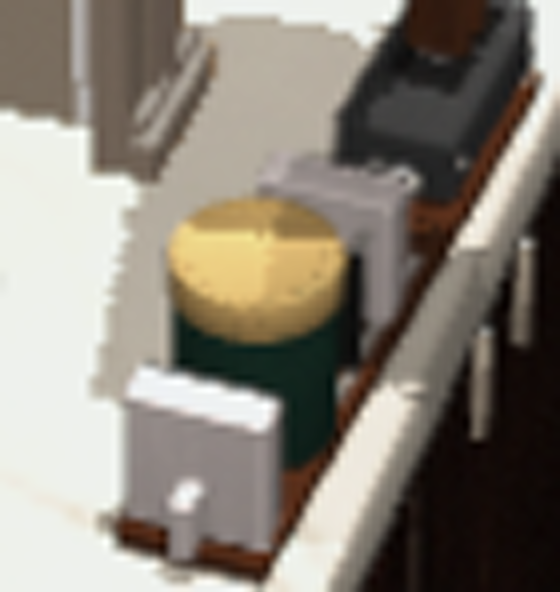

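The picture shows the tin upright, with the block moved toward it and the black sprung face close behind the tin. From here I track the block numerically against the first image.

```bash
cat > trk.py <<'E'
import sys
from h import *
# jaw travel relative to start: 1-D template match of the block's right part along its motion
s=cam("side");cv2.imwrite(sys.argv[1],s["img"][:,:,::-1])
def up(f):return cv2.cvtColor(cv2.resize(cv2.imread(f),None,fx=8,fy=8,interpolation=cv2.INTER_CUBIC),cv2.COLOR_BGR2GRAY)
ref=sys.argv[2];A=up(ref);B=up(sys.argv[1])
q=np.array([.45613,.102]);th=-.0456;co,n=np.cos(th),np.sin(th)
W=lambda p:np.array([q[0]+co*p[0]-n*p[1],q[1]+n*p[0]+co*p[1],p[2]])
d0=proj(s,W((-.02,-.04,.06)));d1=proj(s,W((-.02,-.03,.06)));dv=(d1-d0)/.01*8
x0,y0,x1,y1=[int(v*8) for v in map(float,sys.argv[3:7])]
T=A[y0:y1,x0:x1];m=cv2.matchTemplate(B[y0-80:y1+500,x0-250:x1+120],T,cv2.TM_CCOEFF_NORMED)
r=[]
for j in np.arange(-.002,.045,.0005):
    x,y=np.array([250,80])+dv*j; r.append((m[int(round(y)),int(round(x))],j))
r.sort(reverse=True);print("dv/mm",dv/1000,"travel",[(round(float(a),3),round(float(b),4)) for a,b in r[:4]], "free",cv2.minMaxLoc(m)[1],(np.array(cv2.minMaxLoc(m)[3])-[250,80])@dv/(dv@dv))
E
python3 trk.py pics/n1.png pics/side0.png 338 255 352 270
python3 trk.py pics/n1b.png pics/side0.png 335 254 350 265
```

```text
dv/mm [-0.83633896  1.42895548] travel [(0.726, 0.0075), (0.723, 0.0065), (0.723, 0.006), (0.722, 0.007)] free 0.9218709468841553 0.1624219619656231
dv/mm [-0.83633896  1.42895548] travel [(0.818, 0.0075), (0.817, 0.0085), (0.816, 0.01), (0.816, 0.0095)] free 0.9125945568084717 0.1629432166769321
```

{"op": "carry_out", "data": {"deltas": [[0, 0, 0, 0, 0, 0, 130], [0, 0, 0, 0, 0, 0, 90], [0, 0, 0, 0, 0, 0, 55], [0, 0, 0, 0, 0, 0, 55], [0, 0, 0, 0, 0, 0, 55], [0, 0, 0, 0, 0, 0, 55]]}}

```text
t: 14.6
eef_pos: [0.4493, -0.0658, 0.0991]
tcp_rot: [180.0, 0.0, -2.6]
contact_force: [-1.0, 0.2, 0.0]
width: 0.067
```

{"op": "carry_out", "data": {"deltas": [[0, 0, 0, 0, 0, 0, 90], [0, 0, 0, 0, 0, 0, 110], [0, 0, 0, 0, 0, 0, 130], [0, 0, 0, 0, 0, 0, 150], [0, 0, 0, 0, 0, 0, 160], [0, 0, 0, 0, 0, 0, 166], [0, 0, 0, 0, 0, 0, 166], [0, 0, 0, 0, 0, 0, 166]]}}

```text
t: 15.4
eef_pos: [0.4509, -0.0652, 0.1014]
tcp_rot: [-180.0, -0.2, -2.5]
contact_force: [-3.5, 3.6, 13.0]
width: 0.0295
```

```bash
cat > lid.py <<'E'
import sys
from h import *
for f in sys.argv[1:]:
    I=cv2.imread(f)[255:290,305:350];m=cv2.inRange(cv2.cvtColor(I,cv2.COLOR_BGR2HSV),(12,70,60),(40,255,255))
    n,l,st,ce=cv2.connectedComponentsWithStats(m);k=1+np.argmax(st[1:,4]);print(f,"lid",st[k],np.round(ce[k],2))
E
python3 trk.py pics/n2.png pics/n1.png 338 255 352 275;python3 trk.py pics/n2b.png pics/n1.png 335 256 350 270; python3 lid.py pics/n1.png pics/n2.png
```

```text
dv/mm [-0.83633896  1.42895548] travel [(0.872, 0.0045), (0.872, 0.0055), (0.87, 0.005), (0.87, 0.003)] free 0.8724853992462158 0.005174182572616536
dv/mm [-0.83633896  1.42895548] travel [(0.865, 0.002), (0.865, 0.0015), (0.864, 0.001), (0.863, 0.0025)] free 0.8654435276985168 0.0016526692599994346
pics/n1.png lid [ 12   8  23  18 339] [22.56 16.29]
pics/n2.png lid [ 11   8  23  19 342] [22.13 16.99]
```

```bash
python3 - <<'E'
import cv2,numpy as np
o=[cv2.resize(cv2.imread(f)[250:310,305:362],None,fx=7,fy=7,interpolation=cv2.INTER_CUBIC) for f in("pics/n1.png","pics/n2.png")]
cv2.imwrite("pics/cmp.png",np.hstack(o))
E
```

```text
(no output)
```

View pics/cmp.png

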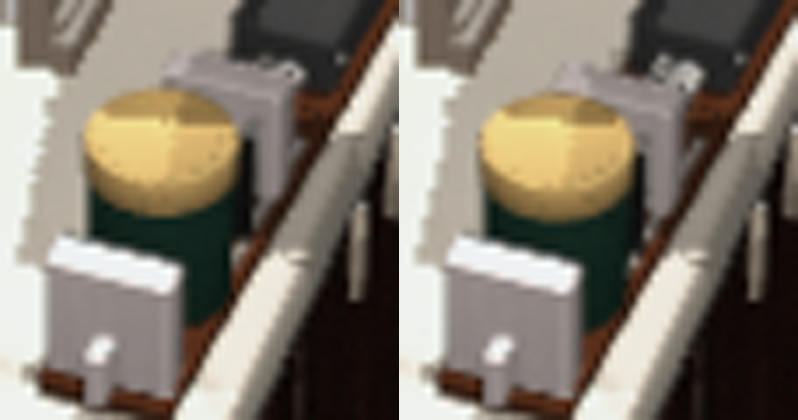

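The block moved about 11 mm between the frames and the tin about 5 mm, so the sprung face already pushes the tin. Third pump in stages, tracking lid and block at each stage.

{"op": "carry_out", "data": {"deltas": [[0, 0, 0, 0, 0, 0, 130], [0, 0, 0, 0, 0, 0, 90], [0, 0, 0, 0, 0, 0, 55], [0, 0, 0, 0, 0, 0, 55], [0, 0, 0, 0, 0, 0, 55], [0, 0, 0, 0, 0, 0, 55]]}}

```text
t: 16.1
eef_pos: [0.4493, -0.0658, 0.0991]
tcp_rot: [180.0, 0.0, -2.6]
contact_force: [0.3, 0.4, 0.1]
width: 0.0671
```

{"op": "carry_out", "data": {"deltas": [[0, 0, 0, 0, 0, 0, 75], [0, 0, 0, 0, 0, 0, 90], [0, 0, 0, 0, 0, 0, 105], [0, 0, 0, 0, 0, 0, 115], [0, 0, 0, 0, 0, 0, 115], [0, 0, 0, 0, 0, 0, 115]]}}

```text
t: 16.7
eef_pos: [0.4502, -0.0652, 0.1005]
tcp_rot: [-180.0, -0.1, -2.5]
contact_force: [-3.0, 4.1, 9.8]
width: 0.0473
```

```bash
cat > st.py <<'E'
import sys
from h import *
# lid shift (mm along clamp y) from ref by template matching, averaged over 3 shots
ref,cur=sys.argv[1:3]
I=np.mean([cam("side")["img"][:,:,::-1].astype(float) for _ in range(3)],0).astype(np.uint8);cv2.imwrite(cur,I)
def up(f):return cv2.resize(cv2.imread(f),None,fx=10,fy=10,interpolation=cv2.INTER_CUBIC)
A,B=up(ref),up(cur)
for nm,(x0,y0,x1,y1) in dict(lid=(314,261,342,282),block=(344,258,350,280),anvilcheck=(308,284,330,305)).items():
    m=cv2.matchTemplate(B[y0*10-60:y1*10+160,x0*10-120:x1*10+60],A[y0*10:y1*10,x0*10:x1*10],cv2.TM_CCOEFF_NORMED)
    _,v,_,l=cv2.minMaxLoc(m);d=(np.array(l)-[120,60])/10;dv=np.array([-.1045,.1786]);print(nm,round(v,3),"px",d,"mm",round(float(d@dv/(dv@dv)),2))
print(arm.observe()["width"],arm.observe()["contact_force"])
E
python3 st.py pics/n2.png pics/n3.png
```

```text
lid 0.985 px [-0.4  0.5] mm 3.06
block 0.956 px [-0.1  0.2] mm 1.08
anvilcheck 1.0 px [0. 0.] mm 0.0
0.04684730205336283 [-3.97009602  4.38357138  9.76910563]
```

{"op": "carry_out", "data": {"deltas": [[0, 0, 0, 0, 0, 0, 120], [0, 0, 0, 0, 0, 0, 125], [0, 0, 0, 0, 0, 0, 125], [0, 0, 0, 0, 0, 0, 125]]}}

```text
t: 17.25
eef_pos: [0.4504, -0.0652, 0.1008]
tcp_rot: [-180.0, -0.1, -2.5]
contact_force: [-4.3, 4.4, 10.8]
width: 0.0435
```

```bash
python3 st.py pics/n2.png pics/n4.png
```

```text
lid 0.981 px [-0.6  0.7] mm 4.38
block 0.98 px [-0.1  0.2] mm 1.08
anvilcheck 1.0 px [0. 0.] mm 0.0
0.043898323139986664 [-3.58563274  4.65737679 11.05478953]
```

{"op": "carry_out", "data": {"deltas": [[0, 0, 0, 0, 0, 0, 130], [0, 0, 0, 0, 0, 0, 135], [0, 0, 0, 0, 0, 0, 135], [0, 0, 0, 0, 0, 0, 135]]}}

```text
t: 17.8
eef_pos: [0.4506, -0.0652, 0.101]
tcp_rot: [-180.0, -0.2, -2.5]
contact_force: [-3.6, 4.5, 12.3]
width: 0.0403
```

```bash
python3 st.py pics/n2.png pics/n5.png
```

```text
lid 0.974 px [-0.8  1. ] mm 6.12
block 0.975 px [-0.1  0.1] mm 0.66
anvilcheck 1.0 px [0. 0.] mm 0.0
0.040040631498191086 [-3.55066856  4.66345821 11.59268689]
```

Lid still moving with the jaw (1.7 mm per step). Continue.

{"op": "carry_out", "data": {"deltas": [[0, 0, 0, 0, 0, 0, 140], [0, 0, 0, 0, 0, 0, 145], [0, 0, 0, 0, 0, 0, 145], [0, 0, 0, 0, 0, 0, 145]]}}

```text
t: 18.35
eef_pos: [0.4507, -0.0653, 0.1011]
tcp_rot: [-180.0, -0.2, -2.5]
contact_force: [-3.1, 3.4, 13.1]
width: 0.037
```

```bash
python3 st.py pics/n2.png pics/n6.png
```

```text
lid 0.965 px [-0.9  1.3] mm 7.62
block 0.931 px [-0.1  0.1] mm 0.66
anvilcheck 1.0 px [0. 0.] mm 0.0
0.037010841778387954 [-4.5399204   5.19480889 12.28752136]
```

{"op": "carry_out", "data": {"deltas": [[0, 0, 0, 0, 0, 0, 150], [0, 0, 0, 0, 0, 0, 155], [0, 0, 0, 0, 0, 0, 155], [0, 0, 0, 0, 0, 0, 155]]}}

```text
t: 18.9
eef_pos: [0.4509, -0.0653, 0.1013]
tcp_rot: [-180.0, -0.2, -2.5]
contact_force: [-3.6, 5.1, 12.6]
width: 0.034
```

```bash
python3 st.py pics/n2.png pics/n7.png
```

```text
lid 0.96 px [-1.1  1.7] mm 9.78
block 0.939 px [-0.1  0.1] mm 0.66
anvilcheck 0.999 px [0. 0.] mm 0.0
0.03380180838535392 [-3.74469275  4.03249528 12.88445544]
```

{"op": "carry_out", "data": {"deltas": [[0, 0, 0, 0, 0, 0, 160], [0, 0, 0, 0, 0, 0, 166], [0, 0, 0, 0, 0, 0, 166], [0, 0, 0, 0, 0, 0, 166]]}}

```text
t: 19.45
eef_pos: [0.451, -0.0653, 0.1014]
tcp_rot: [-180.0, -0.2, -2.5]
contact_force: [-3.3, 3.9, 12.9]
width: 0.0302
```

```bash
python3 st.py pics/n2.png pics/n8.png
```

```text
lid 0.957 px [-1.2  1.8] mm 10.44
block 0.952 px [-0.1  0. ] mm 0.24
anvilcheck 0.999 px [0. 0.] mm 0.0
0.02985971294294689 [-3.84866433  4.83730873 14.48271147]
```

Lid slowed in the last step, so the tin is probably near the anvil. Release and do the fourth, partial pump.

{"op": "carry_out", "data": {"deltas": [[0, 0, 0, 0, 0, 0, 130], [0, 0, 0, 0, 0, 0, 90], [0, 0, 0, 0, 0, 0, 55], [0, 0, 0, 0, 0, 0, 55], [0, 0, 0, 0, 0, 0, 55], [0, 0, 0, 0, 0, 0, 55]]}}

```text
t: 20.2
eef_pos: [0.4494, -0.0658, 0.0991]
tcp_rot: [180.0, 0.0, -2.6]
contact_force: [0.5, 1.1, 0.4]
width: 0.0673
```

```bash
python3 st.py pics/n8.png pics/n9.png
```

```text
lid 0.999 px [0. 0.] mm 0.0
block 0.999 px [0. 0.] mm 0.0
anvilcheck 1.0 px [0. 0.] mm 0.0
0.06699847586015091 [ 0.20287883  0.2022201  -0.1153219 ]
```

{"op": "carry_out", "data": {"deltas": [[0, 0, 0, 0, 0, 0, 75], [0, 0, 0, 0, 0, 0, 90], [0, 0, 0, 0, 0, 0, 100], [0, 0, 0, 0, 0, 0, 108], [0, 0, 0, 0, 0, 0, 108], [0, 0, 0, 0, 0, 0, 108]]}}

```text
t: 20.95
eef_pos: [0.4501, -0.0652, 0.1005]
tcp_rot: [-180.0, -0.1, -2.5]
contact_force: [-3.9, 4.3, 10.0]
width: 0.0493
```

```bash
python3 st.py pics/n8.png pics/n10.png
```

```text
lid 0.995 px [0.  0.1] mm 0.42
block 0.972 px [0.  0.1] mm 0.42
anvilcheck 1.0 px [0. 0.] mm 0.0
0.04929868876516998 [-3.71322312  3.19912645  9.36456052]
```

{"op": "carry_out", "data": {"deltas": [[0, 0, 0, 0, 0, 0, 112], [0, 0, 0, 0, 0, 0, 118], [0, 0, 0, 0, 0, 0, 118], [0, 0, 0, 0, 0, 0, 118]]}}

```text
t: 21.5
eef_pos: [0.4502, -0.0652, 0.1009]
tcp_rot: [-180.0, -0.1, -2.5]
contact_force: [-5.2, 4.2, 13.0]
width: 0.0463
```

```bash
python3 st.py pics/n8.png pics/n11.png
```

```text
lid 0.991 px [0.  0.1] mm 0.42
block 0.945 px [0.  0.2] mm 0.83
anvilcheck 1.0 px [0. 0.] mm 0.0
0.0461638551015595 [-5.61898497  4.82319929 13.25451537]
```

The lid has stopped against the anvil, and the z-force is about 35% above the free stroke. That puts the compression at about 3.5 mm. Now squeezing about 4 mm more.

{"op": "carry_out", "data": {"deltas": [[0, 0, 0, 0, 0, 0, 122], [0, 0, 0, 0, 0, 0, 126], [0, 0, 0, 0, 0, 0, 130], [0, 0, 0, 0, 0, 0, 130], [0, 0, 0, 0, 0, 0, 130]]}}

```text
t: 22.15
eef_pos: [0.4503, -0.0653, 0.1014]
tcp_rot: [-180.0, -0.2, -2.5]
contact_force: [-6.1, 4.3, 14.8]
width: 0.0423
```

```bash
python3 st.py pics/n8.png pics/n12.png
```

```text
lid 0.987 px [0.  0.2] mm 0.83
block 0.974 px [0.  0.1] mm 0.42
anvilcheck 1.0 px [0. 0.] mm 0.0
0.04227707415301188 [-7.06869733  5.17467408 15.89393628]
```

{"op": "carry_out", "data": {"deltas": [[0, 0, 0, 0, 0, 0, 134], [0, 0, 0, 0, 0, 0, 138], [0, 0, 0, 0, 0, 0, 141], [0, 0, 0, 0, 0, 0, 141], [0, 0, 0, 0, 0, 0, 141], [0, 0, 0, 0, 0, 0, 141]]}}

```text
t: 22.9
eef_pos: [0.4504, -0.0653, 0.1018]
tcp_rot: [-180.0, -0.2, -2.5]
contact_force: [-7.4, 4.6, 17.7]
width: 0.0385
```

```bash
python3 st.py pics/n8.png pics/n13.png; python3 - <<'E'
import cv2,numpy as np
o=[cv2.resize(cv2.imread(f)[195:310,305:362],None,fx=5,fy=5,interpolation=cv2.INTER_CUBIC) for f in("pics/n8.png","pics/n13.png")]
cv2.imwrite("pics/fin.png",np.hstack(o))
E
```

```text
lid 0.981 px [-0.1  0.2] mm 1.08
block 0.984 px [0. 0.] mm 0.0
anvilcheck 1.0 px [0. 0.] mm 0.0
0.03880315281322666 [-8.22648747  5.55704671 18.18917658]
```

View pics/fin.png

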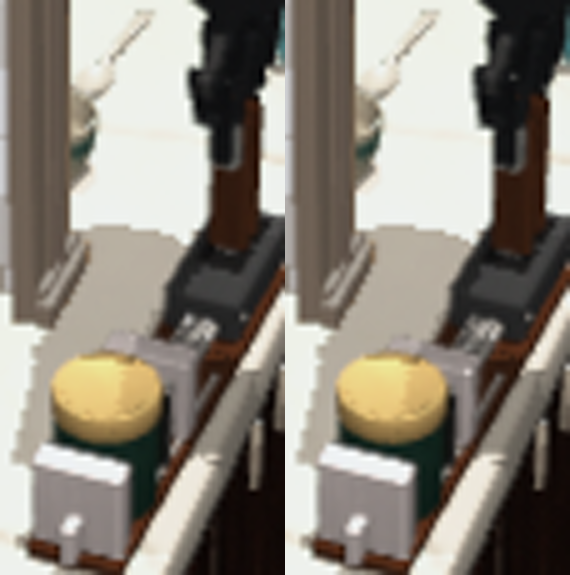

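The final view shows the tin upright against the anvil, with the block closer behind it and the fingers on the levers. The estimates put the grip at 8–11 N, so I hand in.

```bash
python3 -c "
from bench import arm,close_job
s=arm.observe();print(s['t'],s['width'],s['contact_force']);print(close_job())"
```

```text
23.05 0.03880315281322666 [-8.22648747  5.55704671 18.18917658]
the job is handed in; nothing more can be done
None
```

The tea tin stands upright in the clamp and I handed the job in at 23 s with the fingers still squeezing the levers. I placed it between the jaws, let go, then gave three full pumps and a fourth partial one.

- **Position:** The tin first moved with the jaw, then all but stopped against the anvil. It crept about 1 mm over the last stroke, close to what the tracking can resolve. The last picture shows it upright.
- **Grip:** The levers were about 10.7 mm in at the end. The wrist force was about 1.5 times that of the free stroke, which fits a spring compression of about 6–7 mm, or roughly 8–11 N on the tin. This is an estimate, as the contact force itself could not be read.
- **Disagreements:** Image tracking of the jaw block was unreliable (weak matches, and almost no motion shown while the jaw was advancing). I relied on the lid's movement, the finger opening and the wrist force instead. The two cameras also differed by about 8 mm on the tin's position along the clamp; I allowed for that when placing it.
- **Other things:** I did not measure the tumbler, cups or pot at the end. No knock showed in the force readings or the pictures.

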